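# Trip the pawl and push the bench hold-down onto the panel

### The job

Press the hold-down's red paddle down until its pawl flips free of the teeth and stays there, then push the raised orange-gripped arm down, past the teeth, until its rubber foot rests on the plywood panel, and move clear. Only press and push: do not lift the arm up towards its upper stop, and do not pick up or shift the panel, the plane, the glue bottle or the marking gauge.

Things in the scene. Friction and masses are not known exactly. Their poses are not given: they have to be found in the camera images.
- stand: blue steel base of the hold-down, bolted to the white bench top and immovable. Origin: on the bench surface (underside of the base plate), straight below the arm's pivot. Its x axis points (level) from the pivot the way the arm reaches, over the panel; -x points towards the pawl and red paddle; z up. Base plate 150 (x, from -110 to +40) by 80 (y) by 10 mm high; two 5 mm cheek plates at y = +-18 mm carry the pivots, up to 78 mm high at the pivot and 50 mm high at the pawl.
- pivot (a point): the arm's pivot: level axis along the stand's y, 65 mm above the bench, straight above the stand's origin. The frame is that of the stand.
- hold_arm (a joint): elevation of the arm in rad: 0 = arm level, rubber foot resting flat on the 9 mm panel; positive = raised. It starts raised at about 0.5 to 0.9 (stop at 1.2). The arm stays where it is left (stiff hinge: about 2 to 5 N at the grip pushes it down). While the pawl is engaged it can move down at most about 0.35 rad before a tooth of its steel quadrant stops it hard.
- grip_top (a point): point on the middle of the upper face of the orange grip, 180 mm along the arm from the pivot and 10 mm above the arm's centre line. The grip is 85 mm long (130 to 215 mm from the pivot), 30 mm wide and 20 mm thick. The frame turns with the arm: x along the arm outwards, z out of its upper face.
- pad_foot (a point): centre of the underside of the rubber foot (26 mm across) on the spindle below the arm, 120 mm along the arm from the pivot and 56 mm below its centre line.
- pawl (a joint): turn of the pawl in rad: 0 to 0.2 = nose in (or riding on) the teeth, as at the start; 0.5 = free stop, nose clear of the teeth. A spring snaps it over centre: towards the teeth below 0.26, to the free stop above 0.26, where it stays. Its pivot is level, along the stand's y, at x = -44 mm, 27 mm above the bench. Pressing the paddle down increases the value; about 3 to 6 N suffice.
- paddle_top (a point): point on the upper face of the red paddle (76 mm long in x, 36 wide, 6 thick) behind the pawl, 14 mm from its middle towards its free end. When engaged it lies at about stand x = -108 mm, 90 mm above the bench; when free, about 38 mm lower and 22 mm farther out (the paddle slides outwards under the finger as it sinks: follow it). The frame turns with the pawl.
- panel: loose plywood panel, 170 x 240 x 9 mm, 0.25 kg, lying flat on the bench under the raised arm; origin at the centre of its underside, x along its 170 mm side.
- plane: bystander: small steel block plane with wooden knob and handle, 150 x 48 x about 60 mm, origin at the centre of its sole.
- glue: bystander: yellow glue bottle with white cap, 54 mm across, 130 mm tall, origin at the centre of its underside.
- gauge: bystander: wooden marking gauge, 200 mm long beam with a dark 62 x 55 mm fence, about 66 mm high, origin on the bench below the middle of the beam.

How it is judged:
On the way, in this order (a step that is already met when the one before it is completed fails the run):
1. the pawl is pressed free and stays free while the arm is still raised (value of joint pawl above 0.42 rad and value of joint hold_arm above 0.1 rad), for 0.2 s.
2. the arm is pushed down until its foot rests on the panel (value of joint hold_arm below 0.03 rad and contact force between hold_arm and panel above 0.3 N), for 0.2 s.
At the end, for the whole second after the job is handed in: The arm is level (below 0.03 rad) with its foot bearing on the panel, the pawl is free (above 0.42 rad), and the panel lies within 20 mm of where it was (all of step 2 and value of joint pawl above 0.42 rad and distance of panel from where it was at the start of the episode below 0.02 m and linear speed of panel below 0.01 m/s); the robot touches nothing.
It fails at once if the arm is lifted (above 1.05 rad) (value of joint hold_arm above 1.05 rad).
It fails at once if the panel is lifted or shifted more than 30 mm (height (world z) of panel above 0.012 m or distance of panel from where it was at the start of the episode above 0.03 m).
It fails at once if a bystander (plane, glue bottle, gauge) is moved more than 30 mm or lifted (distance of any of plane, glue, gauge from where it was at the start of the episode above 0.03 m or height (world z) of any of plane, glue, gauge above 0.015 m).
It also fails if it takes over 42 s, if anything falls off the work surface, if the arm or the gripper's body presses on something with over 40 N, if the wrist force passes 120 N, or if a joint passes its speed limit or range.

### The arm

A 6-joint arm with a two-finger parallel gripper is mounted at the origin on the work surface. World frame = base frame: x ahead of the robot, y to its left, z up, the work surface at z = 0. Lengths are in m, angles in rad, forces in N, time in s.
With the tool pointing down it reaches from about 0.375 to 0.9 m from the base axis. Payload 3.1 kg.
Tool frame: the origin (TCP) lies midway between the tips of the shut fingers; the grasp point (between the pads) lies 19 mm behind it; z points along the fingers, y is the line along which they close (so a half turn about z gives the same grasp; the last joint's range is limited). The gripper opens to 85 mm and grips with 20 to 120 N. Pads are 22 mm wide; open, the fingers measure 114 mm over their backs; the gripper's body (76 mm by 85 mm) begins 54 mm behind the grasp point. The pads swing forward as they close: fully open they stand 13 mm farther back than shut.
Start: joints at [-1.448, 0.527, 1.433, -0, 1.181, -0.178], TCP at [0.185, -0.597, 0.231] pointing down, gripper open.
Joint ranges: [-3.08, 3.08], [-0.75, 2.2], [0.22, 2.44], [-1.43, 4.57], [0, 2.65], [-2.85, 2.85]. Speed limits (rad/s): [2.79, 2.79, 3.14, 3.14, 3.14, 3.14].

### API

Orientations are given as a unit quaternion [x, y, z, w].
In Python, from station import manip gives the robot as it stands. The module is installed in compiled form; this text tells all that it offers.
- The arm moves only by the tool apply_moves, never from a script. Its arguments are lists of equal length, an entry for each row: "claw": the gripper's target within -1 to 1 (fully open at 1, half-way at 0, shut at -1); "travel": the shift along the tool's x, y, z scaled (see below), a list of three; "turn": the turn, a rotation vector about the tool's x, y, z scaled (see below), a list of three. In form: {"claw": [claw, ...], "travel": [[dx, dy, dz], ...], "turn": [[rx, ry, rz], ...]}. A call has 1 to 5 rows; each row is the pose to reach, as a shift and turn from the pose commanded when the call began, along the tool's axes at that moment, turning the shorter way round; what a row does not reach only later rows make up. The controller multiplies each number of a shift by 800 mm and each number of a turn by 180 degrees. A row lasts 1/12 s, in which the tool goes at most 41.7 mm and 7.16 degrees, less where a joint would pass 70% of its speed; a pose out of reach is approached as far as the arm can. A call with a number of a shift or a turn outside -1 to 1 is refused whole. A call with a gripper value outside its range is refused whole. The fingers move at their own pace and stop on an object; "newtons" is the grip in N (left out, the last holds). Time passes only in rows, so rows that repeat a pose let the fingers close. It gives the time, the measured TCP pose, the force, the opening and the grip force at its end, in the units of the state.
- manip.sense(): the state, without advancing time (a new reading comes with each control period).
- manip.snapshot(name): name is "side" or "top" or "wrist"; returns a dict with "pixels" (400x640x3 uint8, red, green, blue), "depth" (400x640 float32, m along the optical axis (not along the pixel's ray), 0 where there is no reading), "intrinsics" (3x3 intrinsics, pixels), "R" (3x3) and "t" (3): a world point X has camera coordinates R X + t. Camera axes: x right, y down, z forward; pixel columns grow to the right and rows downward; lengths in m; the calibration is good to about 2 mm. A picture is of the moment at which its call begins.
- manip.sign_off(): hands the job in; it is judged then, once.
The state is a dict: "t": time; "q": joint angles; "qd": joint speeds; "tau": joint torques, N m; "tcp_pos": TCP position; "tool_rot": TCP orientation; "force": force on the tool from outside, world axes, zero at the start; "ft_torque": the same for the moment, N m; "finger_gap": opening from 0.0 (shut) to 1.0 (fully open); "gripper_force": force on a finger pad.
Only numpy, scipy, OpenCV 4.12 (cv2) and the standard library are available. Lean on these libraries where they do the work, as an engineer would, in place of code of your own. Each camera call takes 0.05 s, during which the arm holds its last target. There are 200 camera calls.

## Working session

There is one attempt and no reset: what is moved stays moved. The work goes in short steps, Python scripts to look and compute and a tool call to move; the robot and the scene stay as the last step left them, time stands still between calls to the robot, and variables do not carry over. Pictures are saved under pics/ and viewed, at most 10 in all, crops included, and the job is handed in when it is done.

Besides the shell and the picture viewer there is one more tool, called after "Request:" by a JSON object that holds its "fn" and its "kwargs", one argument or row to a line. apply_moves: Moves the arm, as the interface text tells. Shifts and turns lie within -1 to 1; 1 stands for 800 mm of shift or 180 degrees of turn. Its arguments: {"type":"object","properties":{"claw":{"type":"array","items":{"type":"number"}},"travel":{"type":"array","items":{"type":"array","items":{"type":"number"}}},"turn":{"type":"array","items":{"type":"array","items":{"type":"number"}}},"newtons":{"type":"number"}},"required":["claw","travel","turn"]}

```bash
mkdir -p pics; cat > h.py <<'E'
import numpy as np, cv2
from station import manip
from scipy.spatial.transform import Rotation as Ro
def snap(n,f=None):
    s=manip.snapshot(n)
    if f: cv2.imwrite('pics/'+f,s['pixels'][:,:,::-1])
    K=s['intrinsics'];d=s['depth'];v,u=np.mgrid[:d.shape[0],:d.shape[1]]
    P=np.stack([(u-K[0,2])/K[0,0]*d,(v-K[1,2])/K[1,1]*d,d],-1)
    s['W']=(P-s['t'])@s['R']; s['W'][d==0]=np.nan
    return s
E
python3 - <<'E'
from h import *
for n in('top','side'):
    s=snap(n,n+'1.png'); np.savez(n+'1.npz',W=s['W'],px=s['pixels'],K=s['intrinsics'],R=s['R'],t=s['t'])
    hsv=cv2.cvtColor(s['pixels'],cv2.COLOR_RGB2HSV);H,S,V=[hsv[...,i].astype(int) for i in range(3)]
    for nm,m in dict(red=((H<5)|(H>174))&(S>140)&(V>60),orange=(H>=6)&(H<=16)&(S>170)&(V>100),blue=(H>100)&(H<125)&(S>120)&(V>40)).items():
        m=m&np.isfinite(s['W'][...,0])
        m=cv2.morphologyEx(m.astype(np.uint8),cv2.MORPH_OPEN,np.ones((3,3)))>0
        W=s['W'][m]
        if len(W): 
            v,u=np.where(m);print(n,nm,len(W),u.mean(),v.mean(),np.median(W,0).round(3),np.percentile(W,[3,97],0).round(3).tolist())
print(manip.sense())
E
```

```text
top red 371 302.6846361185984 166.2533692722372 [0.593 0.038 0.089] [[0.559, 0.022, 0.083], [0.627, 0.054, 0.095]]
top orange 1013 206.14906219151035 292.03060217176704 [0.321 0.556 0.052] [[-0.022, -0.519, 0.011], [0.9, 0.671, 0.19]]
top blue 590 341.9559322033898 68.80508474576271 [ 0.914 -0.507  0.063] [[0.507, -0.524, 0.009], [0.97, 0.568, 0.068]]
side red 172 290.3720930232558 197.26162790697674 [0.592 0.041 0.086] [[0.561, 0.023, 0.08], [0.626, 0.057, 0.091]]
side orange 9277 78.82311091947828 258.2576263878409 [ 1.918 -0.17  -0.753] [[0.861, -1.591, -0.764], [2.086, 0.461, 0.012]]
side blue 672 234.80059523809524 253.35416666666666 [0.875 0.557 0.061] [[-0.039, -0.624, 0.005], [0.967, 0.573, 0.098]]
{'t': 0.1, 'q': array([-1.44847175e+00,  5.28369447e-01,  1.43378705e+00,  4.12663533e-05,
        1.18139525e+00, -1.78492639e-01]), 'qd': array([ 0.00147814, -0.00265248, -0.00337811,  0.00154977,  0.00132077,
        0.00026153]), 'tau': array([ 8.70730328e-04, -4.43301916e+01, -1.78586662e+01, -1.68624670e-04,
        3.83797305e-03, -7.96016053e-06]), 'tcp_pos': array([ 0.18515144, -0.59626909,  0.23042968]), 'tool_rot': array([ 9.88710636e-01,  1.49834303e-01,  4.65793451e-05, -9.78626007e-04]), 'force': array([0.29552189, 0.66551292, 0.20144569]), 'ft_torque': array([-0.03421938,  0.00395823, -0.05002707]), 'gripper_force': 0.0, 'finger_gap': 1.0013139764031964}
```

View pics/top1.png

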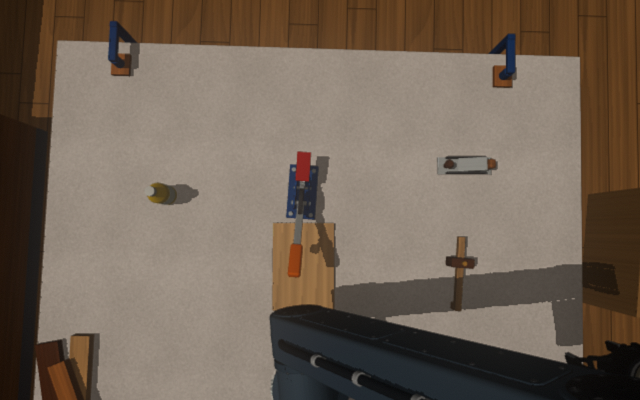

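View pics/side1.png

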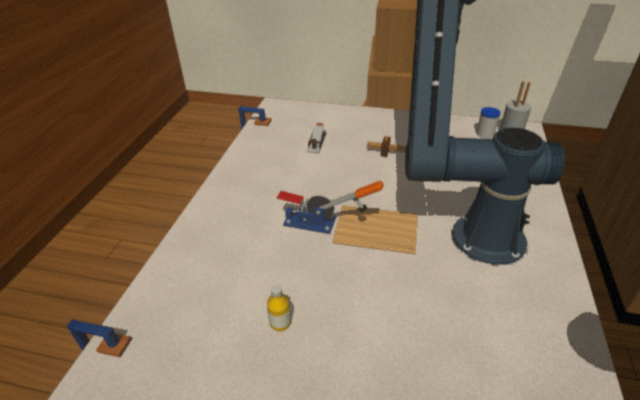

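Top view: red paddle at (303,166), blue base at (302,192), grip at (295,260) pointing back toward the robot, and the panel around (304,270). The side view agrees (paddle 290,197; grip 370,188), and the bystanders are well away.

```bash
python3 - <<'E'
from h import *
for n,boxes in dict(top=dict(red=(285,140,320,190),org=(280,235,310,285),blue=(280,155,325,228)),side=dict(red=(270,185,310,210),org=(340,175,390,205),blue=(275,200,345,240))).items():
    z=np.load(n+'1.npz');W=z['W'];hsv=cv2.cvtColor(z['px'],cv2.COLOR_RGB2HSV);H,S,V=[hsv[...,i].astype(int) for i in range(3)]
    for k,(a,b,c,d) in boxes.items():
        m={'red':((H<5)|(H>174))&(S>140),'org':(H>=4)&(H<=18)&(S>170)&(V>90),'blue':(H>100)&(H<125)&(S>100)}[k]&np.isfinite(W[...,0])
        bb=np.zeros_like(m);bb[b:d,a:c]=1;P=W[m&bb]
        if k=='blue': P=P[(P[:,2]<.02)&(P[:,2]>0)]
        P=P[np.abs(P-np.median(P,0)).max(1)<.12]
        c=P.mean(0);e=np.linalg.svd(P-c,full_matrices=False)[2];pr=(P-c)@e.T
        print(n,k,len(P),c.round(4),e[0].round(3),e[2].round(3),np.percentile(pr,[1,99],0).round(3).tolist())
        if k=='blue': print(cv2.minAreaRect((P[:,:2]*1000).astype(np.float32)))
E
```

```text
top red 373 [0.5927 0.038  0.0895] [-0.992  0.021 -0.122] [ 0.121 -0.026 -0.992] [[-0.036, -0.017, -0.004], [0.036, 0.017, 0.005]]
top org 383 [0.3564 0.048  0.1734] [-0.852  0.036  0.522] [-0.523 -0.008 -0.852] [[-0.043, -0.014, -0.004], [0.036, 0.014, 0.01]]
top blue 269 [0.5284 0.0646 0.0107] [-0.999 -0.038  0.005] [ 0.005 -0.005  1.   ] [[-0.078, -0.017, -0.004], [0.069, 0.05, 0.005]]
((534.42626953125, 45.50725555419922), (148.20059204101562, 72.00069427490234), 1.7182016372680664)
side red 182 [0.5934 0.0399 0.0859] [-0.991  0.074 -0.115] [-0.117 -0.025  0.993] [[-0.036, -0.017, -0.004], [0.035, 0.018, 0.003]]
side org 221 [0.3569 0.0565 0.1669] [ 0.835 -0.007 -0.551] [-0.52  -0.337 -0.785] [[-0.037, -0.011, -0.006], [0.042, 0.016, 0.008]]
side blue 352 [0.5321 0.0624 0.0088] [-1.    -0.    -0.004] [-0.004 -0.005  1.   ] [[-0.073, -0.02, -0.006], [0.067, 0.033, 0.011]]
((533.95263671875, 56.18375015258789), (143.94151306152344, 55.39562225341797), 1.1560242176055908)
```

Request:
{"fn": "apply_moves", "kwargs": {
  "claw": [-1,-1,-1,-1,-1],
  "travel": [
    [0.74,-0.6,0],
    [0.74,-0.6,0],
    [0.74,-0.6,0],
    [0.74,-0.6,0],
    [0.74,-0.6,0]
  ],
  "turn": [
    [0,0,0.0955],
    [0,0,0.0955],
    [0,0,0.0955],
    [0,0,0.0955],
    [0,0,0.0955]
  ]
}}

```text
t: 0.52
tcp_pos: [0.3014, -0.4217, 0.2309]
tool_rot: [1.0, -0.0, -0.0, -0.0]
force: [0.9, -0.6, -0.1]
finger_gap: 0.301
gripper_force: 0.0
```

Request:
{"fn": "apply_moves", "kwargs": {
  "claw": [-1,-1,-1,-1,-1],
  "travel": [
    [0.38,-0.57,0],
    [0.38,-0.57,0],
    [0.38,-0.57,0],
    [0.38,-0.57,0],
    [0.38,-0.57,0]
  ],
  "turn": [
    [0,0,0],
    [0,0,0],
    [0,0,0],
    [0,0,0],
    [0,0,0]
  ]
}}

```text
t: 0.93
tcp_pos: [0.4169, -0.2482, 0.2311]
tool_rot: [1.0, 0.0, -0.0, -0.0]
force: [0.5, -0.0, -0.8]
finger_gap: -0.001
gripper_force: 0.0
```

Request:
{"fn": "apply_moves", "kwargs": {
  "claw": [-1,-1,-1,-1,-1],
  "travel": [
    [0.24,-0.36,0],
    [0.24,-0.36,0],
    [0.24,-0.36,0],
    [0.24,-0.36,0],
    [0.24,-0.36,0]
  ],
  "turn": [
    [0,0,0],
    [0,0,0],
    [0,0,0],
    [0,0,0],
    [0,0,0]
  ]
}}

```text
t: 1.35
tcp_pos: [0.5323, -0.0747, 0.2311]
tool_rot: [1.0, 0.0, -0.0, -0.0]
force: [0.3, -0.8, -0.4]
finger_gap: 0.0
gripper_force: 0.0
```

Request:
{"fn": "apply_moves", "kwargs": {
  "claw": [-1,-1,-1,-1,-1],
  "travel": [
    [0.094,-0.142,0],
    [0.094,-0.142,0.0],
    [0.094,-0.142,0.0],
    [0.094,-0.142,0.05],
    [0.094,-0.142,0.1]
  ],
  "turn": [
    [0,0,0],
    [0,0,0],
    [0,0,0],
    [0,0,0],
    [0,0,0]
  ]
}}

```text
t: 1.77
tcp_pos: [0.6113, 0.0403, 0.1527]
tool_rot: [1.0, 0.003, 0.005, 0.0]
force: [0.1, -0.3, -0.8]
finger_gap: 0.007
gripper_force: 0.0
```

```bash
python3 - <<'E'
from h import *
print(manip.sense()['tcp_pos']); snap('top','t2.png')
s=snap('side'); i=s['pixels'][140:260,230:410,::-1]; cv2.imwrite('pics/s2.png',cv2.resize(i,None,fx=4,fy=4,interpolation=cv2.INTER_CUBIC))
E
```

```text
[0.6112861  0.04025683 0.15272913]
```

View pics/s2.png

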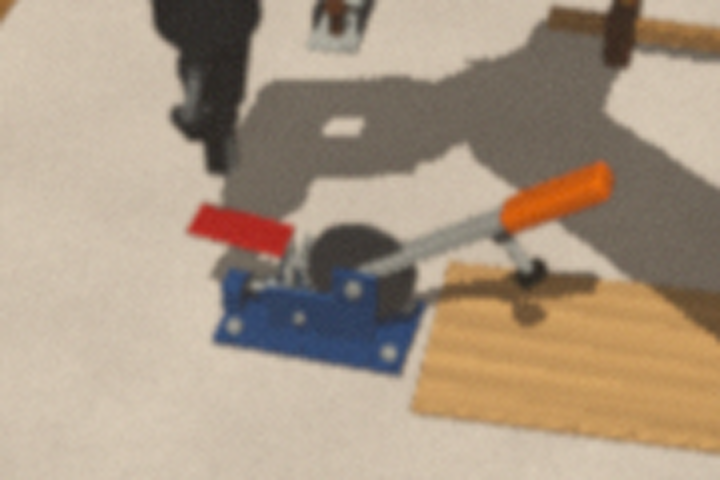

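Request:
{"fn": "apply_moves", "kwargs": {
  "claw": [-1,-1,-1,-1,-1],
  "travel": [
    [0,0,0.03],
    [0,0,0.055],
    [0,0,0.065],
    [0.003,0,0.075],
    [0.006,0,0.083]
  ],
  "turn": [
    [0,0,0],
    [0,0,0],
    [0,0,0],
    [0,0,0],
    [0,0,0]
  ]
}}

```text
t: 2.28
tcp_pos: [0.6133, 0.0361, 0.0863]
tool_rot: [1.0, -0.0, 0.002, 0.0]
force: [1.2, -0.1, 2.9]
finger_gap: 0.003
gripper_force: 1.4
```

Request:
{"fn": "apply_moves", "kwargs": {
  "claw": [-1,-1,-1,-1,-1],
  "travel": [
    [0.004,0,0.01],
    [0.008,0,0.018],
    [0.012,0,0.026],
    [0.015,0,0.033],
    [0.015,0,0.033]
  ],
  "turn": [
    [0,0,0],
    [0,0,0],
    [0,0,0],
    [0,0,0],
    [0,0,0]
  ]
}}

```text
t: 2.7
tcp_pos: [0.6232, 0.037, 0.0578]
tool_rot: [1.0, 0.0, -0.001, -0.0]
force: [-0.5, 0.4, 3.6]
finger_gap: 0.002
gripper_force: 1.3
```

Request:
{"fn": "apply_moves", "kwargs": {
  "claw": [-1,-1,-1],
  "travel": [
    [0.002,0,0.003],
    [0.003,0,0.006],
    [0.003,0,0.006]
  ],
  "turn": [
    [0,0,0],
    [0,0,0],
    [0,0,0]
  ]
}}

```text
t: 2.95
tcp_pos: [0.6259, 0.037, 0.056]
tool_rot: [1.0, 0.001, -0.0, 0.0]
force: [-4.1, 0.0, 14.1]
finger_gap: -0.001
gripper_force: 6.0
```

At the hard stop (14 N). Back off upward and check.

Request:
{"fn": "apply_moves", "kwargs": {
  "claw": [-1,-1,-1,-1,-1],
  "travel": [
    [0,0,-0.02],
    [0,0,-0.06],
    [0,0,-0.11],
    [0,0,-0.16],
    [0,0,-0.2]
  ],
  "turn": [
    [0,0,0],
    [0,0,0],
    [0,0,0],
    [0,0,0],
    [0,0,0]
  ]
}}

```text
t: 3.37
tcp_pos: [0.6258, 0.0371, 0.216]
tool_rot: [1.0, 0.0, 0.0, -0.0]
force: [1.5, -1.0, -0.7]
finger_gap: 0.003
gripper_force: 0.0
```

```bash
cat >> h.py <<'E'
def state(s):
    W=s['W'];hsv=cv2.cvtColor(s['pixels'],cv2.COLOR_RGB2HSV);H,S,V=[hsv[...,i].astype(int) for i in range(3)]
    for k,m in dict(red=((H<5)|(H>174))&(S>140)&(abs(W[...,0]-.6)<.1),org=(H>=4)&(H<=18)&(S>170)&(V>90)&(abs(W[...,0]-.35)<.1)&(W[...,2]>.03)).items():
        P=W[m&(abs(W[...,1]-.045)<.05)]
        if len(P)<20: print(k,len(P));continue
        c=P.mean(0);e=np.linalg.svd(P-c,full_matrices=False)[2];print(k,len(P),c.round(4),e[0].round(3),e[2].round(3))
E
python3 - <<'E'
from h import *
state(snap('side','s3.png'))
E
```

```text
red 134 [0.6159 0.0409 0.055 ] [ 0.923 -0.076 -0.376] [ 0.377 -0.002  0.926]
org 237 [0.3557 0.0558 0.1675] [ 0.844  0.022 -0.536] [0.501 0.324 0.802]
```

Request:
{"fn": "apply_moves", "kwargs": {
  "claw": [-1,-1,-1,-1,-1],
  "travel": [
    [-0.05,-0.014,-0.03],
    [-0.1,-0.014,-0.03],
    [-0.15,-0.014,-0.03],
    [-0.2,-0.014,-0.03],
    [-0.25,-0.014,-0.03]
  ],
  "turn": [
    [0,-0.0333,0],
    [0,-0.0667,0],
    [0,-0.1,0],
    [0,-0.1333,0],
    [0,-0.1667,0]
  ]
}}

```text
t: 3.83
tcp_pos: [0.424, 0.0482, 0.2382]
tool_rot: [0.965, 0.001, -0.261, 0.0]
force: [-0.3, 0.8, -0.5]
finger_gap: 0.002
gripper_force: 0.0
```

```bash
python3 - <<'E'
from h import *
q=manip.sense();print(q['tcp_pos'],q['q'],Ro.from_quat(q['tool_rot']).as_matrix().round(3))
R=Ro.from_quat(q['tool_rot'])
for t in ([.39,.048,.195],[.3687,.048,.158]):print((R.inv().apply(np.array(t)-q['tcp_pos'])/.8).round(3))
E
```

```text
[0.42397418 0.04817368 0.23819309] [-0.1099547   0.50236109  1.59369784 -0.05595491  1.57129987  1.47472005] [[ 0.864  0.001 -0.504]
 [ 0.001 -1.    -0.001]
 [-0.504  0.    -0.864]]
[-0.009  0.     0.068]
[-0.009  0.     0.121]
```

Request:
{"fn": "apply_moves", "kwargs": {
  "claw": [-1,-1,-1,-1,-1],
  "travel": [
    [-0.005,0,0.045],
    [-0.009,0,0.085],
    [-0.009,0,0.105],
    [-0.009,0,0.118],
    [-0.01,0,0.13]
  ],
  "turn": [
    [0,0,0],
    [0,0,0],
    [0,0,0],
    [0,0,0],
    [0,0,0]
  ]
}}

```text
t: 4.25
tcp_pos: [0.365, 0.0483, 0.1509]
tool_rot: [0.965, 0.0, -0.261, -0.0]
force: [1.0, 1.3, 2.4]
finger_gap: 0.001
gripper_force: 1.2
```

```bash
python3 - <<'E'
from h import *
s=snap('side'); state(s); i=s['pixels'][140:260,230:410,::-1]; cv2.imwrite('pics/s4.png',cv2.resize(i,None,fx=4,fy=4,interpolation=cv2.INTER_CUBIC))
E
```

```text
red 134 [0.6159 0.0411 0.0552] [ 0.925 -0.079 -0.371] [ 0.371 -0.018  0.929]
org 221 [0.3466 0.0566 0.1546] [ 0.883  0.056 -0.467] [0.433 0.29  0.853]
```

View pics/s4.png

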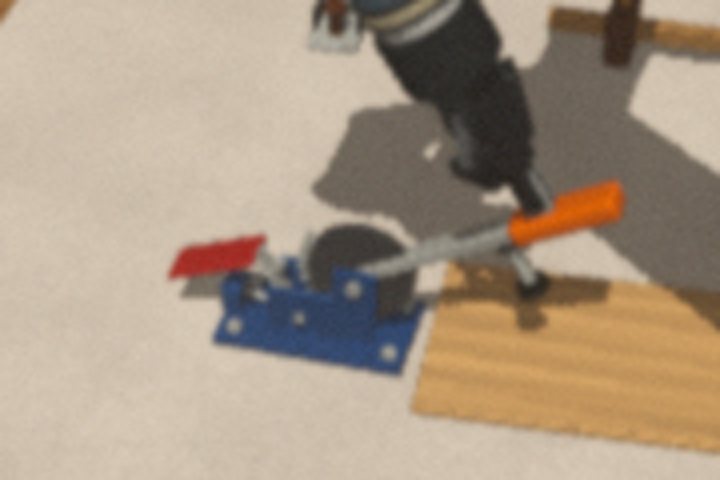

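The paddle at (215,257) is down, and the fingertips sit on the grip at (540,210). The arm has started to sink (about 0.49 rad), so I continue along the arc.

Request:
{"fn": "apply_moves", "kwargs": {
  "claw": [-1,-1,-1,-1,-1],
  "travel": [
    [0,0,0.012],
    [0,0,0.024],
    [0.002,0,0.037],
    [0.004,0,0.05],
    [0.006,0,0.062]
  ],
  "turn": [
    [0,0,0],
    [0,0,0],
    [0,0,0],
    [0,0,0],
    [0,0,0]
  ]
}}

```text
t: 4.72
tcp_pos: [0.3467, 0.0483, 0.106]
tool_rot: [0.966, 0.0, -0.258, -0.0]
force: [2.6, 0.9, 2.4]
finger_gap: -0.003
gripper_force: 1.1
```

Request:
{"fn": "apply_moves", "kwargs": {
  "claw": [-1,-1,-1,-1],
  "travel": [
    [0.002,0,0.008],
    [0.004,0,0.015],
    [0.007,0,0.022],
    [0.0085,0,0.026]
  ],
  "turn": [
    [0,0,0],
    [0,0,0],
    [0,0,0],
    [0,0,0]
  ]
}}

```text
t: 5.05
tcp_pos: [0.3421, 0.0479, 0.0844]
tool_rot: [0.966, 0.0, -0.259, 0.0]
force: [1.1, 1.0, 2.0]
finger_gap: 0.002
gripper_force: 0.9
```

Request:
{"fn": "apply_moves", "kwargs": {
  "claw": [-1,-1,-1,-1],
  "travel": [
    [0.001,0,0.0018],
    [0.002,0,0.0035],
    [0.0025,0,0.0045],
    [0.003,0,0.0053]
  ],
  "turn": [
    [0,0,0],
    [0,0,0],
    [0,0,0],
    [0,0,0]
  ]
}}

```text
t: 5.38
tcp_pos: [0.3417, 0.0479, 0.0801]
tool_rot: [0.966, 0.0, -0.259, 0.0]
force: [0.6, 0.8, 2.1]
finger_gap: -0.002
gripper_force: 0.9
```

Request:
{"fn": "apply_moves", "kwargs": {
  "claw": [-1,-1,-1,-1],
  "travel": [
    [0.0008,0,0.0014],
    [0.0016,0,0.0028],
    [0.0022,0,0.0038],
    [0.0022,0,0.0038]
  ],
  "turn": [
    [0,0,0],
    [0,0,0],
    [0,0,0],
    [0,0,0]
  ]
}}

```text
t: 5.72
tcp_pos: [0.3416, 0.0479, 0.0785]
tool_rot: [0.966, 0.0, -0.26, 0.0]
force: [2.0, 1.7, 19.4]
finger_gap: -0.003
gripper_force: 9.4
```

The foot is bearing on the panel (19 N). I'll hold briefly, then look.

Request:
{"fn": "apply_moves", "kwargs": {
  "claw": [-1,-1,-1,-1],
  "travel": [
    [0,0,0],
    [0,0,0],
    [0,0,0],
    [0,0,0]
  ],
  "turn": [
    [0,0,0],
    [0,0,0],
    [0,0,0],
    [0,0,0]
  ]
}}

```text
t: 6.05
tcp_pos: [0.3415, 0.0479, 0.0785]
tool_rot: [0.966, 0.0, -0.26, 0.0]
force: [2.3, 1.2, 18.0]
finger_gap: -0.004
gripper_force: 9.2
```

Request:
{"fn": "apply_moves", "kwargs": {
  "claw": [-1,-1,-1,-1,-1],
  "travel": [
    [0,0,-0.02],
    [0,0,-0.05],
    [0,0,-0.09],
    [0,0,-0.14],
    [0,0,-0.18]
  ],
  "turn": [
    [0,0,0],
    [0,0,0],
    [0,0,0],
    [0,0,0],
    [0,0,0]
  ]
}}

```text
t: 6.47
tcp_pos: [0.415, 0.0477, 0.2031]
tool_rot: [0.966, 0.0, -0.258, 0.0]
force: [0.9, -0.6, -1.1]
finger_gap: -0.0
gripper_force: 0.0
```

```bash
python3 - <<'E'
from h import *
s=snap('side'); state(s); i=s['pixels'][140:260,230:430,::-1]; cv2.imwrite('pics/s5.png',cv2.resize(i,None,fx=4,fy=4,interpolation=cv2.INTER_CUBIC))
print(manip.sense()['tcp_pos'])
E
```

```text
red 135 [0.6152 0.0414 0.0558] [ 0.926 -0.072 -0.371] [-0.371  0.01  -0.929]
org 283 [0.3273 0.0562 0.069 ] [-1.     0.03   0.001] [-0.012 -0.36  -0.933]
[0.42105864 0.04710207 0.2066162 ]
```

View pics/s5.png

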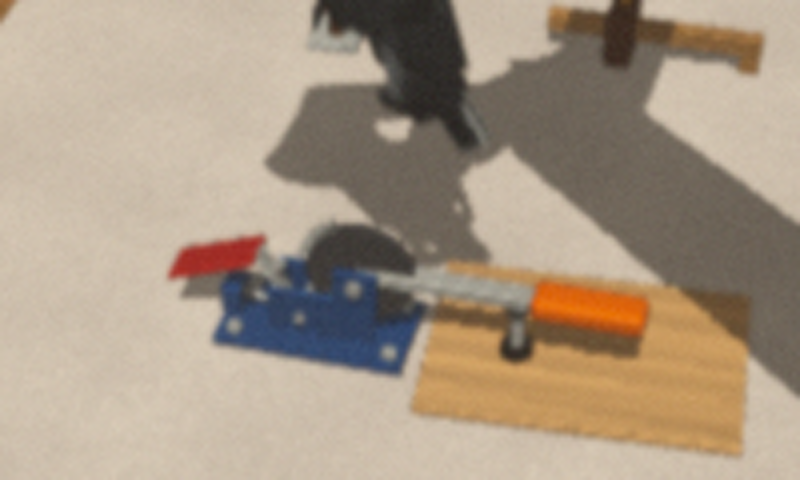

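The arm is level (slope 0.001) with its foot on the panel at (515,348). The paddle is free at (215,257), the panel hasn't shifted, and the gripper is clear.

Request:
{"fn": "apply_moves", "kwargs": {
  "claw": [-1,-1,-1],
  "travel": [
    [0,0,0],
    [0,0,0],
    [0,0,0]
  ],
  "turn": [
    [0,0,0],
    [0,0,0],
    [0,0,0]
  ]
}}

```text
t: 6.77
tcp_pos: [0.4122, 0.048, 0.2003]
tool_rot: [0.965, 0.0, -0.261, -0.0]
force: [-0.4, -0.2, -0.3]
finger_gap: -0.0
gripper_force: 0.0
```

```bash
python3 -c "
from station import manip
print(manip.sign_off())"
```

```text
the job is handed in; nothing more can be done
None
```

I pressed the pawl free, pushed the arm level until its foot rested on the panel, moved the gripper clear and handed the job in at about 6.8 s; the sign-off returned no verdict.

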